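Wedge a gearmotor up to the height gauge

ROBOT

A 6-joint arm with a two-finger parallel gripper is mounted at the origin on the work surface. World frame = base frame: x ahead of the robot, y to its left, z up, the work surface at z = 0. Lengths are in m, angles in rad, forces in N, time in s.
With the tool pointing down it reaches from about 0.3 to 1 m from the base axis. Payload 5.1 kg.
Tool frame: the origin (TCP) lies at the very end of the fingers, on their centre line; the grasp point (between the pads) lies env.grasp_offset behind it (env.grasp_offset is the distance from the TCP to the grasp point, in m); z points along the fingers, y is the direction in which the jaws open and shut (so a half turn about z gives the same grasp; the last joint's range is limited). The gripper opens to 95 mm and grips with 3 to 60 N. Pads are 20 mm wide; open, the fingers measure 119 mm over their backs; the gripper's body (75 mm by 180 mm) begins 59 mm behind the grasp point.
Start: joints at [-1.404, 0.124, 1.65, -0, 1.367, -0.083], TCP at [0.161, -0.63, 0.215] pointing down, gripper open.
Joint ranges: [-2.61, 2.61], [-1.02, 2.33], [0.03, 2.71], [-1.35, 4.49], [0.32, 2.68], [-2.91, 2.91]. Speed limits (rad/s): [2.57, 2.57, 3.14, 3.14, 3.14, 3.14].

INTERFACE

Orientations are given as a unit quaternion [w, x, y, z].
In Python, from rig import env, imaging, workorder, models gives the robot as it stands. The module is installed in compiled form; this text tells all that it offers.
- The arm moves only by the tool servo_tool, never from a script. Its arguments are lists of equal length, an entry for each row: "jaw": the finger opening in mm, from 0 to 95.1; "delta_pos": the shift along the world's x, y, z in units of 25 mm (1.0 is 25 mm), a list of three; "angular": the turn, a rotation vector about the world's x, y, z in units of 6 degrees (1.0 is 6 degrees), a list of three. In form: {"jaw": [jaw, ...], "delta_pos": [[dx, dy, dz], ...], "angular": [[rx, ry, rz], ...]}. A call has 1 to 5 rows; each row is the pose to reach, as a shift and turn from the pose commanded when the call began; what a row does not reach only later rows make up. A row lasts 1/12 s, in which the tool goes at most 41.7 mm and 7.16 degrees, less where a joint would pass 70% of its speed; a pose out of reach is approached as far as the arm can. A call with a gripper value outside its range is refused whole. The fingers move at their own pace and stop on an object; "grip_force" is the grip in N (left out, the last holds). Time passes only in rows, so rows that repeat a pose let the fingers close. It gives the time, the measured TCP pose, the force and the opening at its end, in the units of the state.
- env.get_obs(): the state, without advancing time (a new reading comes with each control period).
- imaging.capture(name): name is "scene" or "top" or "wrist"; returns a dict with "pixels" (480x640x3 uint8, red, green, blue), "vertical_fov" (degrees; the focal length in pixels is half the picture's height over the tangent of half this angle, whatever the lens; pixels are square), "cx", "cy" (the principal point, pixels), "R" (3x3) and "t" (3): a world point X has camera coordinates R X + t. Camera axes: x right, y down, z forward; pixel columns grow to the right and rows downward; lengths in m; the calibration is good to about 2 mm. A picture is of the moment at which its call begins. There is no depth.
- workorder.sign_off(): hands the job in, once; it reports no verdict.
Trained networks look in a picture, given as the dict that the camera call returned (one of the last four; its "shot" number tells which), for a name from the list of things; names that differ only in an ending like _2 or _b are one class to them, and where a whole thing is asked for, a point or a joint stands for the part that bears it (a point fixed in the world has none). Each returns a list of dicts, best first, with "confidence" (0 to 1); they miss things now and then, are a little off and sometimes report something else, mostly with a low value. They report only what shows in the picture. A call takes as long as a camera call. They do not tell look-alikes from the thing itself.
- models.find_in(picture, query): "at" ([x, y, z] in m, in the coordinates of the camera as it stood for that picture, good to about 4 mm: the middle of the surface that is visible of it).
The state is a dict: "time_s": time; "joints": joint angles; "joint_vel": joint speeds; "effort": joint torques, N m; "position": TCP position; "tool_rot": TCP orientation; "ft_force": force on the tool from outside, world axes, zero at the start; "ft_torque": the same for the moment, N m; "grip_width": finger opening in m.
Only numpy, scipy, OpenCV 4.12 (cv2) and the standard library are available. Lean on these libraries where they do the work, as an engineer would, in place of code of your own. Each camera call takes 0.05 s, during which the arm holds its last target. There are 200 camera calls.

TASK

Take the orange levelling wedge and, with its underside flat on the aluminium base plate, slide its thin end under the middle of the gearmotor's low nose, and keep sliding until the motor has risen so far that its brass hub just touches the underside of the height gauge's steel finger. Bring it up gently: a light touch, not jacked hard against the finger. Then let go and leave the motor resting on the wedge, touching the finger, with the other things on the bench where they were.

Things in the scene. Friction and masses are not known exactly. Their poses are not given: they have to be found in the camera images.
- rig: Aluminium base plate 320 x 150 mm, 10 mm thick, screwed to the bench. Origin on its underside below the motor's nose line; top 10 mm above it. x axis: level, from the motor's heel out past the nose; the wedge comes from +x and slides towards -x along y = 0. Reaches from x = -190 to 130 mm, y = -85 to 65 mm. A dark steel seat with fence and cheeks holds the heel and bears the push.
- lane (a point): Middle of the gap under the nose bar, on top of the base plate (rig x = -6 mm, y = 0). Two brass packers, 6 mm high, hold up the ends of the nose bar; the wedge goes between them (inner faces at y = -31 and 31 mm). The bare plate before the nose is 130 mm long.
- motor: Loose worm gearmotor on a steel foot plate 158 x 84 x 6 mm, 0.6 to 0.96 kg; frame as the rig's, origin 10 mm above it at the start. Round bars 8 mm thick run across under nose and heel, 150 mm apart. It slopes 2.3 degrees down to the nose at first and turns about the heel bar when wedged up. Gearbox top about 75 mm above the bench, its front 15 mm behind the nose line.
- nose (a point): Middle of the underside of the nose bar, which the wedge lifts: rig x = -6 mm, y = 0, at first 6 mm above the base plate. It bears on the wedge with about 3 to 6 N before the hub touches the finger.
- heel (a point): Middle of the heel bar in its seat (rig x = -156 mm, 26 mm above the bench). It must stay in the seat.
- hub_top (a point): Top of the brass hub, 24 mm in diameter, on the output shaft at the gearbox's side (rig x = -38 mm, y = -50 mm); 63 mm above the bench at first. It rises 0.79 mm for each mm the nose rises.
- gauge: Height gauge fixed on the base plate: red foot 36 x 30 x 26 mm (origin under its middle), column 136 mm high, clamped slider, steel finger 10 mm wide and 8 mm thick along rig +x over the hub. The finger's underside is set 2 to 8 mm above the hub's starting height, differently each time, and is not measured: feel or see the touch. A light touch is under 5 N; the clamp slips at about 14 N.
- wedge: Loose orange levelling wedge, 90 g, 131 mm long, 30 mm wide. Origin on the flat underside below the middle of the grip; x axis towards the thin tip, 115 mm away and 3 mm thick. The top rises 1 in 6 from the tip to 19.5 mm thick, 16 mm from the origin; there stands the grip, 32 mm (x) by 30 mm (y), with upright sides and its top 50 mm above the underside.
- wedge_tip (a point): Middle of the wedge's thin edge, on its underside. Friction is about 0.5 to 0.7: the wedge stays where it is left under load. Pushing it takes about as much as the load it bears: some 3 to 8 N, nearly steady while the nose rises; once the hub meets the finger the push climbs about 1 N per mm of travel, 1.1 times the force on the finger.
- shim: Grey thin shim wedge with the same plan, grip and origin, but its top rises only to 8 mm: too thin for this job, a bystander. It and the orange wedge swap places at random.
- solder_reel: Bystander: solder reel on a pale green stand, 85 x 78 x 76 mm, origin under its middle.
- pliers: Bystander: pliers with blue grips, 155 mm long, lying flat, origin under the joint.
- dish: Bystander: small grey dish, 84 mm wide, 22 mm high, origin under its middle.
- screwdriver: Bystander: red screwdriver lying flat.
Things that resemble listed ones, but are neither listed nor needed, are in the scene too. Of the things shaped like the wedge, the orange one is meant.

How it is judged:
On the way, in this order (a step that is already met when the one before it is completed fails the run):
1. the orange wedge lies on the base plate with its tip under the nose, between the packers (x of wedge_tip in the frame of rig between -0.13 and -0.008 m and y of wedge_tip in the frame of rig between -0.018 and 0.018 m and height (world z) of wedge_tip below 0.016 m), for 0.1 s.
2. the wedge has begun to lift the nose (hub up by 1.5 mm) (height (world z) of hub_top above 0.0648 m and contact force between wedge and motor above 1 N), for 0.1 s.
At the end, for the whole second after the job is handed in: The hub touches the gauge finger with 0.3 to 5 N; the motor rests on the orange wedge and the wedge flat on the base plate (over 1 N each, tilt under 0.06 rad), its tip within 20 mm of the middle line; the heel bar is within 6 mm of its start, in its seat; all at rest and released (contact force between motor and gauge between 0.3 and 5 N and contact force between wedge and motor above 1 N and contact force between wedge and rig above 1 N and y of wedge_tip in the frame of rig between -0.02 and 0.02 m and angle between wedge's own z axis and vertical below 0.06 rad and distance of heel from where it was at the start of the episode below 0.006 m and linear speed of each of motor, wedge below 0.01 m/s).
It fails at once if the hub presses on the gauge's finger with 5 N or more (contact force between motor and gauge above 5 N).
It fails at once if a bystander is moved by more than 20 mm (distance of any of solder_reel, pliers, dish, screwdriver, shim from where it was at the start of the episode above 0.02 m).
It also fails if it takes over 72 s, if anything falls off the work surface, if the arm or the gripper's body presses on something with over 40 N, if the wrist force passes 120 N, or if a joint passes its speed limit or range.

## Working session

There is one attempt and no reset: what is moved stays moved. The work goes in short steps, Python scripts to look and compute and a tool call to move; the robot and the scene stay as the last step left them, time stands still between calls to the robot, and variables do not carry over. Pictures are saved under pics/ and viewed, about 8 in all and at most 12, crops included, and the job is handed in when it is done.

Besides the shell and the picture viewer there is one more tool, called after "Call:" as a command line: name --argument value ..., lists and objects as JSON in quotes. servo_tool: Moves the arm, as the interface text tells. Its arguments: {"type":"object","properties":{"jaw":{"type":"array"},"delta_pos":{"type":"array"},"angular":{"type":"array"},"grip_force":{"type":"number"}},"required":["jaw","delta_pos","angular"]}

```bash
mkdir -p pics; cat > h.py <<'E'
from rig import env, imaging, workorder, models
import numpy as np, cv2
def cap(n,save=None):
    p=imaging.capture(n)
    if save: cv2.imwrite('pics/'+save,cv2.cvtColor(p['pixels'],cv2.COLOR_RGB2BGR))
    return p
def K(p):
    f=240/np.tan(np.radians(p['vertical_fov'])/2); return f
def w(p,c): return np.array(p['R']).T@(np.array(c)-np.array(p['t']))
def px(p,X):
    c=np.array(p['R'])@np.array(X)+np.array(p['t']);f=K(p); return np.array([p['cx']+f*c[0]/c[2],p['cy']+f*c[1]/c[2]])
def ray(p,u,v,z):
    R=np.array(p['R']);o=-R.T@np.array(p['t']);d=R.T@np.array([(u-p['cx'])/K(p),(v-p['cy'])/K(p),1]);return o+d*(z-o[2])/d[2]
E
python3 - <<'E'
from h import *
print(env.grasp_offset,env.get_obs())
for n in ['scene','top']:
    p=cap(n,n+'0.png');print(n,-np.array(p['R']).T@p['t'],p['vertical_fov'])
    for q in ['rig','motor','gauge','wedge','shim','nose','hub_top','wedge_tip','solder_reel','pliers','dish','screwdriver']:
        for d in models.find_in(p,q)[:3]:
            X=w(p,d['at']);print(q,round(d['confidence'],2),X.round(3),px(p,X).round())
E
```

```text
0.0188 {'time_s': 0.0, 'joints': array([-1.40358896e+00,  1.24526508e-01,  1.65162377e+00, -3.86093126e-06,
        1.36748550e+00, -8.26127234e-02]), 'joint_vel': array([ 0.00067221,  0.00173975, -0.00089504, -0.00087842,  0.00146329,
       -0.00076984]), 'effort': array([-1.01783775e-03, -4.17602062e+01, -3.59937501e+01,  7.72599899e-02,
        4.91739751e-02, -1.67988455e-04]), 'position': array([ 0.16055869, -0.62921932,  0.21340288]), 'tool_rot': array([-1.02057045e-03,  9.92208312e-01,  1.24585803e-01, -4.50851557e-05]), 'ft_force': array([0.09804163, 0.49882742, 0.22218211]), 'ft_torque': array([0.04069   , 0.01370073, 0.02472326]), 'grip_width': 0.09496712189857355}
scene [ 1.12079931 -0.40127576  1.30727145] 50.25008741495394
rig 0.58 [ 0.642 -0.011  0.014] [319. 300.]
motor 0.74 [ 0.596 -0.089  0.058] [286. 297.]
gauge 0.83 [ 0.649 -0.13   0.07 ] [285. 318.]
gauge 0.58 [ 0.598 -0.093  0.061] [285. 297.]
wedge 0.91 [0.447 0.303 0.013] [359. 199.]
wedge 0.6 [0.371 0.538 0.015] [397. 150.]
shim 0.84 [0.601 0.303 0.009] [392. 232.]
nose 0.74 [0.448 0.305 0.012] [360. 199.]
no
[... 647 characters left out ...]
2. 215.]
gauge 0.66 [ 0.641 -0.12   0.076] [390. 192.]
wedge 0.91 [0.437 0.297 0.015] [209. 275.]
wedge 0.69 [0.348 0.56  0.015] [ 95. 309.]
wedge 0.49 [0.621 0.003 0.013] [335. 203.]
shim 0.73 [0.597 0.293 0.007] [214. 209.]
nose 0.79 [ 0.582 -0.082  0.032] [370. 219.]
hub_top 0.86 [ 0.585 -0.08   0.034] [370. 217.]
wedge_tip 0.85 [0.441 0.294 0.016] [210. 273.]
wedge_tip 0.77 [0.344 0.56  0.017] [ 95. 311.]
solder_reel 0.85 [0.49  0.47  0.015] [137. 250.]
solder_reel 0.2 [ 0.459 -0.381  0.017] [492. 274.]
pliers 0.95 [ 0.569 -0.397  0.011] [498. 229.]
pliers 0.39 [ 0.64  -0.119  0.076] [389. 192.]
dish 0.58 [ 0.459 -0.383  0.014] [493. 274.]
screwdriver 0.74 [0.407 0.15  0.021] [270. 289.]
```

View pics/top0.png

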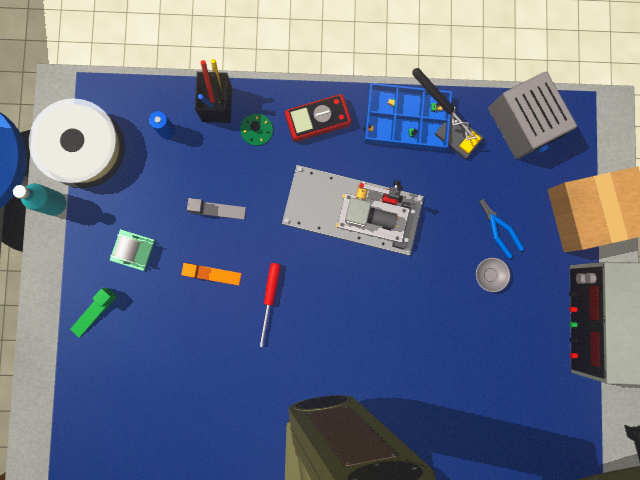

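View pics/scene0.png

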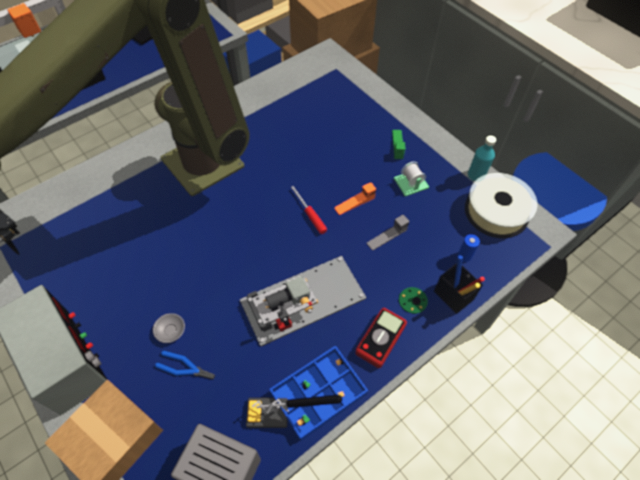

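Top view: the orange wedge has its grip at about (189,270) and its tip at (241,278). The plate corners are near (298,166), (283,223), (409,254) and (424,197), with bare plate on the left. Next I'll get the exact geometry.

```bash
python3 - <<'E'
from h import *
p=cap('top','t1.png');im=p['pixels'];hsv=cv2.cvtColor(im,cv2.COLOR_RGB2HSV)
m=cv2.inRange(hsv,(5,150,120),(20,255,255));m[:, 250:]=0;m[:240]=0
ys,xs=np.where(m>0);r=cv2.minAreaRect(np.c_[xs,ys].astype(np.float32));b=cv2.boxPoints(r);print('wedge box px',b.round(1))
for q in b: print(ray(p,*q,0.003).round(4),ray(p,*q,0.05).round(4))
# plate: non-blue in region
reg=np.zeros(m.shape,np.uint8);reg[155:265,275:435]=255
g=cv2.inRange(hsv,(0,0,90),(180,70,255))&reg
n,l,s,c=cv2.connectedComponentsWithStats(g);i=1+np.argmax(s[1:,4]);ys,xs=np.where(l==i)
b=cv2.boxPoints(cv2.minAreaRect(np.c_[xs,ys].astype(np.float32)));P=np.array([ray(p,*q,0.01) for q in b]);print(b.round(1),P.round(4))
print([np.linalg.norm(P[k]-P[k-1]).round(4) for k in range(4)])
c=P.mean(0);e=[P[1]-P[0],P[2]-P[1]];e=max(e,key=np.linalg.norm);e=e/np.linalg.norm(e)
if e[1]<0:e=-e
yv=np.array([-e[1],e[0],0]);o=c+0.03*e+0.01*yv;print('x axis',e,np.degrees(np.arctan2(e[1],e[0])),'origin',o)
cr=im[150:270,170:440];cr2=im[255:295,170:250]
cv2.imwrite('pics/t1c.png',cv2.resize(cv2.cvtColor(im[155:290,175:435],cv2.COLOR_RGB2BGR),None,fx=3,fy=3,interpolation=2))
E
```

```text
wedge box px [[180.7 274.8]
 [183.  262.2]
 [240.6 272.7]
 [238.3 285.2]]
[0.4353 0.3668 0.003 ] [0.4345 0.3568 0.05  ]
[0.4656 0.3629 0.003 ] [0.4637 0.353  0.05  ]
[0.4448 0.2238 0.003 ] [0.4436 0.2188 0.05  ]
[0.4145 0.228  0.003 ] [0.4144 0.2229 0.05  ]
[[281.1 223.8]
 [296.6 160.6]
 [425.2 192.2]
 [409.7 255.3]] [[ 0.5654  0.1305  0.01  ]
 [ 0.7218  0.0982  0.01  ]
 [ 0.6547 -0.2182  0.01  ]
 [ 0.4989 -0.1824  0.01  ]]
[np.float64(0.32), np.float64(0.1597), np.float64(0.3235), np.float64(0.1598)]
x axis [ 0.20742284  0.97825138 -0.        ] 78.02863349245644 origin [ 0.60661517 -0.01156398  0.01      ]
```

View pics/t1c.png

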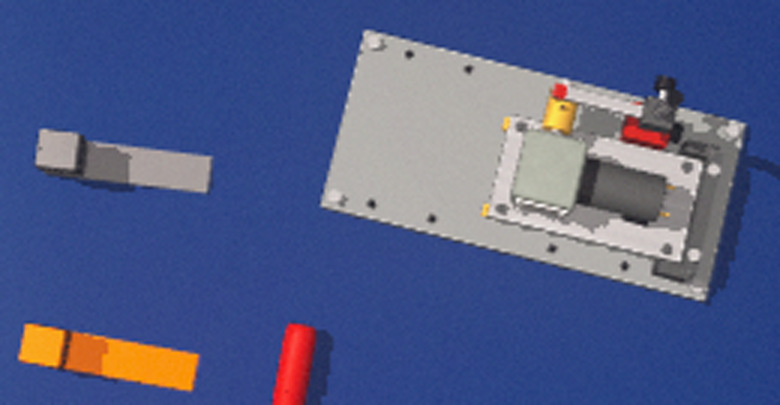

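Call:
servo_tool --jaw '[95,95,95,95,95]' --delta_pos '[[6,5.2,0],[6,5.2,0],[6,5.2,0],[6,5.2,0],[6,5.2,0]]' --angular '[[0,0,5.5],[0,0,5.5],[0,0,5.5],[0,0,5.5],[0,0,5.5]]'

```text
time_s: 1.77
position: [0.3124, -0.4978, 0.2148]
tool_rot: [0.0, 0.915, 0.404, 0.0]
ft_force: [0.2, -0.3, 0.1]
grip_width: 0.0949
```

Call:
servo_tool --jaw '[95,95,95,95,95]' --delta_pos '[[4,7.2,0],[4,7.2,0],[4,7.2,0],[4,7.2,0],[4,7.2,0]]' --angular '[[0,0,5.7],[0,0,5.7],[0,0,5.7],[0,0,5.7],[0,0,5.7]]'

```text
time_s: 2.18
position: [0.4113, -0.3178, 0.2149]
tool_rot: [0.0, 0.756, 0.655, 0.0]
ft_force: [0.5, 0.4, 0.3]
grip_width: 0.0949
```

Call:
servo_tool --jaw '[95,95,95,95,95]' --delta_pos '[[0,8,0],[0,8,0],[0,8,0],[0,8,0],[0,8,0]]' --angular '[[0,0,0],[0,0,0],[0,0,0],[0,0,0],[0,0,0]]'

```text
time_s: 2.6
position: [0.4102, -0.1174, 0.2148]
tool_rot: [0.0, 0.757, 0.653, 0.0]
ft_force: [0.4, -0.2, -0.4]
grip_width: 0.0947
```

Call:
servo_tool --jaw '[95,95,95,95,95]' --delta_pos '[[0,8,0],[0,8,0],[0,8,0],[0,8,0],[0,8,0]]' --angular '[[0,0,0],[0,0,0],[0,0,0],[0,0,0],[0,0,0]]'

```text
time_s: 3.02
position: [0.4101, 0.0828, 0.2151]
tool_rot: [0.0, 0.757, 0.653, 0.001]
ft_force: [0.2, -0.7, -0.0]
grip_width: 0.0949
```

Call:
servo_tool --jaw '[95,95,95,95,95]' --delta_pos '[[1.2,7.6,0],[1.2,7.6,0],[1.2,7.6,0],[1.2,7.6,0],[1.2,7.6,0]]' --angular '[[0,0,0],[0,0,0],[0,0,0],[0,0,0],[0,0,0]]'

```text
time_s: 3.43
position: [0.4405, 0.2737, 0.2148]
tool_rot: [-0.0, 0.757, 0.654, 0.001]
ft_force: [-0.1, -1.1, 0.3]
grip_width: 0.0947
```

```bash
python3 - <<'E'
from h import *
p=cap('top')
P=np.array([ray(p,175+u/3,155+v/3,0.01) for u,v in [(364,31),(321,207),(705,300),(746,123)]])
print(P.round(4));a,b,c,d=P
e=((a-d)+(b-c));e/=np.linalg.norm(e);yv=np.array([-e[1],e[0],0]);o=P.mean(0)+.03*e+.01*yv
print([np.linalg.norm(P[k]-P[k-1]).round(4) for k in range(4)],'e',e,np.degrees(np.arctan2(e[1],e[0])),'o',o)
p=cap('wrist','w1.png');print(-np.array(p['R']).T@p['t'])
hsv=cv2.cvtColor(p['pixels'],cv2.COLOR_RGB2HSV);m=cv2.inRange(hsv,(5,150,120),(20,255,255))
n,l,s,cc=cv2.connectedComponentsWithStats(m);i=1+np.argmax(s[1:,4]);ys,xs=np.where(l==i)
b=cv2.boxPoints(cv2.minAreaRect(np.c_[xs,ys].astype(np.float32)));print(b.round(0))
for q in ['wedge']:
    for d in models.find_in(p,q)[:2]: print(q,d['confidence'],w(p,d['at']).round(4))
print('pred',[px(p,X).round() for X in [(.4297,.2259,0),(.4467,.3396,.05)]])
E
```

```text
[[ 0.71    0.0984  0.01  ]
 [ 0.5649  0.1283  0.01  ]
 [ 0.4997 -0.1832  0.01  ]
 [ 0.6451 -0.2147  0.01  ]]
[np.float64(0.3197), np.float64(0.1482), np.float64(0.3182), np.float64(0.1487)] e [0.20405151 0.97896015 0.        ] 78.22601878067454 o [ 0.60126814 -0.01139593  0.01      ]
[0.45249626 0.35281645 0.38550113]
[[302. 203.]
 [302. 178.]
 [330. 178.]
 [330. 203.]]
wedge 0.81 [0.4427 0.2999 0.0134]
pred [array([314., 260.]), array([313., 162.])]
```

View pics/w1.png

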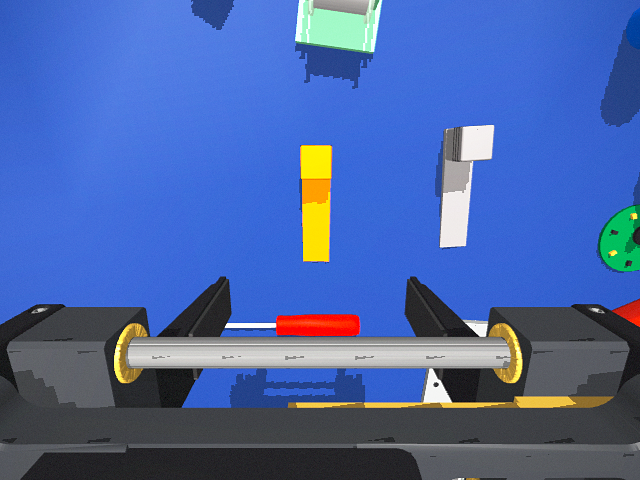

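Wrist view: the grip top spans (301–331, 146–179) and the tip edge is at (316,261). That puts the wedge at about (0.449, 0.340), which agrees with the top view. I'll grasp it there.

Call:
servo_tool --jaw '[95,95,95,95,95]' --delta_pos '[[0.32,2.7,-1],[0.32,2.7,-3],[0.32,2.7,-5],[0.32,2.7,-5],[0.32,2.7,-5]]' --angular '[[0,0,0],[0,0,0],[0,0,0],[0,0,0],[0,0,0]]'

```text
time_s: 4.0
position: [0.4439, 0.334, 0.0818]
tool_rot: [-0.001, 0.758, 0.653, -0.007]
ft_force: [-1.0, -1.5, -2.0]
grip_width: 0.095
```

Call:
servo_tool --jaw '[95,95,95,95,95]' --delta_pos '[[0,0,-1.5],[0,0,-2.6],[0,0,-3],[0,0,-3],[0,0,-3]]' --angular '[[0,0,0],[0,0,0],[0,0,0],[0,0,0],[0,0,0]]'

```text
time_s: 4.42
position: [0.4497, 0.3375, 0.0164]
tool_rot: [0.0, 0.758, 0.652, 0.001]
ft_force: [-0.5, 0.9, 0.5]
grip_width: 0.0953
```

Call:
servo_tool --jaw '[60,40,28,28,28]' --delta_pos '[[0,0,0],[0,0,0],[0,0,0],[0,0,0],[0,0,0]]' --angular '[[0,0,0],[0,0,0],[0,0,0],[0,0,0],[0,0,0]]' --grip_force 30

```text
time_s: 4.83
position: [0.449, 0.338, 0.0154]
tool_rot: [0.0, 0.757, 0.653, 0.001]
ft_force: [0.3, 0.5, -0.0]
grip_width: 0.0668
```

Call:
servo_tool --jaw '[20,20,20,20,20]' --delta_pos '[[0,0,0],[0,0,0],[0,0,0],[0,0,0],[0,0,0]]' --angular '[[0,0,0],[0,0,0],[0,0,0],[0,0,0],[0,0,0]]'

```text
time_s: 5.25
position: [0.4486, 0.3376, 0.0145]
tool_rot: [-0.0, 0.757, 0.653, -0.0]
ft_force: [-0.2, -0.1, 0.4]
grip_width: 0.0336
```

Call:
servo_tool --jaw '[20,20,20,20,20]' --delta_pos '[[0,0,0],[0,0,0],[0,0,1],[0,0,2],[0,0,3.4]]' --angular '[[0,0,0],[0,0,0],[0,0,0],[0,0,0],[0,0,0]]'

```text
time_s: 5.67
position: [0.4466, 0.3364, 0.0975]
tool_rot: [-0.0, 0.758, 0.653, -0.003]
ft_force: [0.4, 0.4, -2.0]
grip_width: 0.0296
```

Call:
servo_tool --jaw '[20,20,20,20,20]' --delta_pos '[[1,-1.2,0.4],[1.9,-2.4,0.4],[2.8,-3.6,0.4],[3.7,-4.8,0.4],[4.6,-6,0.4]]' --angular '[[0,0,-0.58],[0,0,-0.58],[0,0,-0.58],[0,0,-0.58],[0,0,-0.58]]'

```text
time_s: 6.08
position: [0.5643, 0.1862, 0.1097]
tool_rot: [0.0, 0.777, 0.63, 0.0]
ft_force: [0.4, 0.0, -1.1]
grip_width: 0.03
```

Call:
servo_tool --jaw '[20,20,20,20,20]' --delta_pos '[[1,-1.2,0],[2,-2.4,0],[2.52,-3.16,0],[2.52,-3.16,-1],[2.52,-3.16,-2]]' --angular '[[0,0,0],[0,0,0],[0,0,0],[0,0,0],[0,0,0]]'

```text
time_s: 6.5
position: [0.6295, 0.107, 0.0611]
tool_rot: [0.001, 0.778, 0.628, 0.002]
ft_force: [0.3, 0.1, -0.8]
grip_width: 0.0299
```

Call:
servo_tool --jaw '[20,20,20]' --delta_pos '[[0,0,-0.6],[0,0,-0.8],[0,0,-0.8]]' --angular '[[0,0,0],[0,0,0],[0,0,0]]'

```text
time_s: 6.75
position: [0.6248, 0.1087, 0.0373]
tool_rot: [-0.001, 0.777, 0.63, -0.002]
ft_force: [-0.3, 1.6, -0.7]
grip_width: 0.03
```

```bash
python3 - <<'E'
from h import *
o=env.get_obs();print({k:np.round(o[k],4) for k in ['time_s','position','tool_rot','ft_force','ft_torque','grip_width']})
p=cap('wrist','w2.png');t=cap('top');s=cap('scene')
O=np.array([.6013,-.0114,0]);e=np.array([.20405,.97896,0]);y=np.array([-e[1],e[0],0])
for q in [(8,0,16),(130,65,10),(130,-85,10),(-6,31,16),(-6,-31,16)]:
    X=O+q[0]/1e3*e+q[1]/1e3*y+[0,0,q[2]/1e3];print(q,'w',px(p,X).round(),'t',px(t,X).round(),'s',px(s,X).round())
a=cv2.resize(t['pixels'][160:260,270:430],None,fx=3.5,fy=3.5,interpolation=2)
b=cv2.resize(s['pixels'][240:350,230:390],None,fx=3.5,fy=3.5,interpolation=2)
cv2.imwrite('pics/c2.png',cv2.cvtColor(np.vstack([a,b[:245]]),cv2.COLOR_RGB2BGR))
E
```

```text
{'time_s': np.float64(6.75), 'position': array([0.6248, 0.1087, 0.0373]), 'tool_rot': array([-0.0012,  0.7768,  0.6297, -0.0019]), 'ft_force': array([-0.3364,  1.6014, -0.7337]), 'ft_torque': array([-0.0206, -0.0377,  0.0117]), 'grip_width': np.float64(0.03)}
(8, 0, 16) w [320. 434.] t [337. 210.] s [313. 288.]
(130, 65, 10) w [213. 266.] t [282. 224.] s [340. 255.]
(130, -85, 10) w [458. 265.] t [296. 165.] s [365. 296.]
(-6, 31, 16) w [276. 450.] t [340. 224.] s [304. 281.]
(-6, -31, 16) w [363. 450.] t [346. 199.] s [313. 299.]
```

View pics/w2.png

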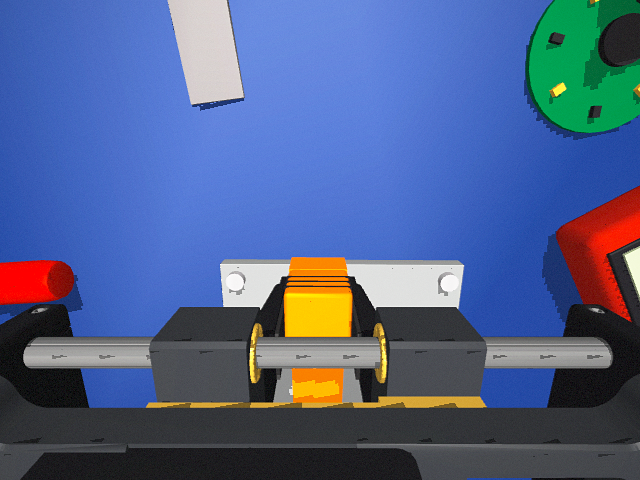

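View pics/c2.png

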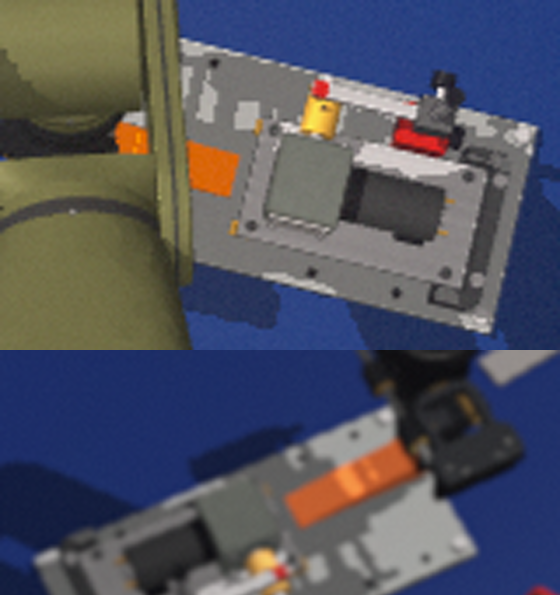

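Wrist view: plate end corners at (221,263) and (463,261), parallel to the jaw and offset about 4 mm. Top crop: the tip is about 10 mm before the nose and about centred. I'll split the difference with a 2 mm shift towards rig −y, then lower until contact.

Call:
servo_tool --jaw '[20,20,20,20]' --delta_pos '[[0.08,0,-0.3],[0.08,0,-0.5],[0.08,0,-0.5],[0.08,0,-0.5]]' --angular '[[0,0,0],[0,0,0],[0,0,0],[0,0,0]]'

```text
time_s: 7.23
position: [0.6283, 0.1087, 0.0268]
tool_rot: [-0.0, 0.777, 0.63, -0.0]
ft_force: [0.2, -0.4, -1.0]
grip_width: 0.0298
```

Call:
servo_tool --jaw '[20,20,20]' --delta_pos '[[0,0,-0.06],[0,0,-0.06],[0,0,-0.06]]' --angular '[[0,0,0],[0,0,0],[0,0,0]]'

```text
time_s: 7.48
position: [0.6287, 0.1087, 0.0257]
tool_rot: [0.0, 0.777, 0.63, 0.0]
ft_force: [1.0, -0.4, -0.2]
grip_width: 0.0297
```

Call:
servo_tool --jaw '[20,20,20]' --delta_pos '[[0,0,-0.04],[0,0,-0.04],[0,0,-0.04]]' --angular '[[0,0,0],[0,0,0],[0,0,0]]'

```text
time_s: 7.73
position: [0.6287, 0.1087, 0.0247]
tool_rot: [-0.0, 0.777, 0.63, 0.0]
ft_force: [0.3, -0.7, -1.1]
grip_width: 0.03
```

Call:
servo_tool --jaw '[20,20,20]' --delta_pos '[[0,0,-0.02],[0,0,-0.02],[0,0,-0.02]]' --angular '[[0,0,0],[0,0,0],[0,0,0]]'

```text
time_s: 7.98
position: [0.6288, 0.1087, 0.0246]
tool_rot: [0.0, 0.777, 0.63, 0.0]
ft_force: [-1.4, 0.3, 2.1]
grip_width: 0.0296
```

Call:
servo_tool --jaw '[20,20,20]' --delta_pos '[[0,0,-0.02],[0,0,-0.02],[0,0,-0.02]]' --angular '[[0,0,0],[0,0,0],[0,0,0]]'

```text
time_s: 8.23
position: [0.6288, 0.1087, 0.0246]
tool_rot: [-0.0, 0.777, 0.63, -0.0]
ft_force: [-3.5, -0.4, 5.0]
grip_width: 0.0297
```

Call:
servo_tool --jaw '[20,20,20,20,20]' --delta_pos '[[-0.03,-0.15,0.02],[-0.08,-0.39,0.02],[-0.13,-0.63,0.02],[-0.18,-0.88,0.02],[-0.2,-0.98,0.02]]' --angular '[[0,0,0],[0,0,0],[0,0,0],[0,0,0],[0,0,0]]'

```text
time_s: 8.65
position: [0.624, 0.0833, 0.0246]
tool_rot: [0.0, 0.777, 0.629, 0.0]
ft_force: [1.1, 3.0, 2.8]
grip_width: 0.0299
```

Call:
servo_tool --jaw '[20,20,20,20,20]' --delta_pos '[[-0.02,-0.1,0],[-0.04,-0.2,0],[-0.04,-0.2,0],[-0.04,-0.2,0],[-0.04,-0.2,0]]' --angular '[[0,0,0],[0,0,0],[0,0,0],[0,0,0],[0,0,0]]'

```text
time_s: 9.07
position: [0.6229, 0.0786, 0.0246]
tool_rot: [0.001, 0.777, 0.63, -0.0]
ft_force: [-0.3, -2.0, 4.3]
grip_width: 0.0297
```

```bash
python3 - <<'E'
from h import *
t=cap('top');s=cap('scene')
a=cv2.resize(t['pixels'][170:260,290:430],None,fx=4,fy=4,interpolation=2)
b=cv2.resize(s['pixels'][240:350,230:370],None,fx=4,fy=4,interpolation=2)
cv2.imwrite('pics/c3.png',cv2.cvtColor(np.vstack([a,b[:240]]),cv2.COLOR_RGB2BGR))
o=env.get_obs();print(o['position'],o['ft_force'])
E
```

```text
[0.62293204 0.07863991 0.02454905] [ 0.04382669 -1.11794635  5.41148092]
```

View pics/c3.png

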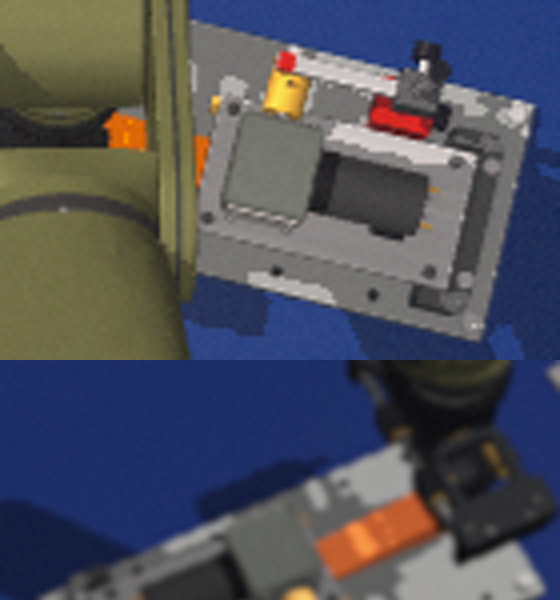

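Call:
servo_tool --jaw '[20,20,20]' --delta_pos '[[-0.008,-0.04,0.02],[-0.024,-0.12,0.02],[-0.041,-0.196,0.02]]' --angular '[[0,0,0],[0,0,0],[0,0,0]]'

```text
time_s: 9.42
position: [0.6221, 0.0761, 0.0249]
tool_rot: [-0.001, 0.777, 0.629, 0.002]
ft_force: [2.1, 10.9, 4.5]
grip_width: 0.03
```

Call:
servo_tool --jaw '[20,20,20]' --delta_pos '[[-0.008,-0.04,0],[-0.016,-0.08,0],[-0.024,-0.118,0]]' --angular '[[0,0,0],[0,0,0],[0,0,0]]'

```text
time_s: 9.67
position: [0.6217, 0.0741, 0.025]
tool_rot: [-0.001, 0.777, 0.629, 0.002]
ft_force: [1.3, 10.5, 3.0]
grip_width: 0.0297
```

Call:
servo_tool --jaw '[20,20]' --delta_pos '[[-0.004,-0.02,0],[-0.008,-0.04,0]]' --angular '[[0,0,0],[0,0,0]]'

```text
time_s: 9.83
position: [0.6215, 0.0731, 0.025]
tool_rot: [-0.001, 0.777, 0.629, 0.002]
ft_force: [2.3, 9.5, 2.6]
grip_width: 0.03
```

Call:
servo_tool --jaw '[20,20]' --delta_pos '[[-0.004,-0.02,0],[-0.008,-0.04,0]]' --angular '[[0,0,0],[0,0,0]]'

```text
time_s: 10.0
position: [0.6213, 0.0721, 0.025]
tool_rot: [-0.001, 0.777, 0.629, 0.002]
ft_force: [2.9, 10.7, 2.8]
grip_width: 0.0296
```

Call:
servo_tool --jaw '[20,20]' --delta_pos '[[-0.004,-0.02,0],[-0.008,-0.04,0]]' --angular '[[0,0,0],[0,0,0]]'

```text
time_s: 10.17
position: [0.6211, 0.0711, 0.0251]
tool_rot: [-0.001, 0.777, 0.629, 0.002]
ft_force: [2.0, 10.6, 3.4]
grip_width: 0.0298
```

Call:
servo_tool --jaw '[20,20,20]' --delta_pos '[[-0.004,-0.02,-0.02],[-0.008,-0.04,-0.02],[-0.012,-0.06,-0.02]]' --angular '[[0,0,0],[0,0,0],[0,0,0]]'

```text
time_s: 10.42
position: [0.621, 0.0699, 0.025]
tool_rot: [-0.001, 0.777, 0.629, 0.003]
ft_force: [2.0, 10.9, 4.6]
grip_width: 0.0299
```

Call:
servo_tool --jaw '[20,20]' --delta_pos '[[-0.004,-0.02,0],[-0.008,-0.04,0]]' --angular '[[0,0,0],[0,0,0]]'

```text
time_s: 10.58
position: [0.6208, 0.0688, 0.0249]
tool_rot: [-0.001, 0.777, 0.629, 0.002]
ft_force: [1.3, 10.8, 4.8]
grip_width: 0.0297
```

Call:
servo_tool --jaw '[20,20]' --delta_pos '[[-0.004,-0.02,0],[-0.008,-0.04,0]]' --angular '[[0,0,0],[0,0,0]]'

```text
time_s: 10.75
position: [0.6207, 0.0678, 0.0249]
tool_rot: [-0.001, 0.777, 0.629, 0.003]
ft_force: [2.2, 10.9, 3.6]
grip_width: 0.0298
```

Call:
servo_tool --jaw '[20,20]' --delta_pos '[[-0.004,-0.02,0],[-0.008,-0.04,0]]' --angular '[[0,0,0],[0,0,0]]'

```text
time_s: 10.92
position: [0.6205, 0.0667, 0.0249]
tool_rot: [-0.001, 0.777, 0.629, 0.003]
ft_force: [2.6, 11.2, 4.0]
grip_width: 0.0297
```

Call:
servo_tool --jaw '[20,20]' --delta_pos '[[-0.004,-0.02,0],[-0.008,-0.04,0]]' --angular '[[0,0,0],[0,0,0]]'

```text
time_s: 11.08
position: [0.6203, 0.0657, 0.0249]
tool_rot: [-0.001, 0.777, 0.629, 0.002]
ft_force: [2.1, 10.7, 3.2]
grip_width: 0.03
```

Call:
servo_tool --jaw '[20,20]' --delta_pos '[[-0.004,-0.02,0],[-0.008,-0.04,0]]' --angular '[[0,0,0],[0,0,0]]'

```text
time_s: 11.25
position: [0.6201, 0.0647, 0.0249]
tool_rot: [-0.001, 0.777, 0.629, 0.002]
ft_force: [3.4, 11.1, 5.1]
grip_width: 0.0297
```

Call:
servo_tool --jaw '[20,20]' --delta_pos '[[-0.004,-0.02,0],[-0.008,-0.04,0]]' --angular '[[0,0,0],[0,0,0]]'

```text
time_s: 11.42
position: [0.6199, 0.0637, 0.0249]
tool_rot: [-0.001, 0.777, 0.629, 0.002]
ft_force: [2.6, 10.8, 4.7]
grip_width: 0.0299
```

Call:
servo_tool --jaw '[20,20]' --delta_pos '[[-0.004,-0.02,0],[-0.008,-0.04,0]]' --angular '[[0,0,0],[0,0,0]]'

```text
time_s: 11.58
position: [0.6197, 0.0627, 0.0249]
tool_rot: [-0.001, 0.777, 0.629, 0.002]
ft_force: [3.3, 10.9, 4.1]
grip_width: 0.03
```

Call:
servo_tool --jaw '[20,20]' --delta_pos '[[-0.004,-0.02,0],[-0.008,-0.04,0]]' --angular '[[0,0,0],[0,0,0]]'

```text
time_s: 11.75
position: [0.6195, 0.0617, 0.0249]
tool_rot: [-0.001, 0.777, 0.629, 0.002]
ft_force: [2.4, 10.7, 3.6]
grip_width: 0.03
```

Call:
servo_tool --jaw '[20,20]' --delta_pos '[[-0.004,-0.02,0],[-0.008,-0.04,0]]' --angular '[[0,0,0],[0,0,0]]'

```text
time_s: 11.92
position: [0.6193, 0.0607, 0.0249]
tool_rot: [-0.001, 0.777, 0.629, 0.002]
ft_force: [2.2, 8.9, 4.0]
grip_width: 0.0297
```

Call:
servo_tool --jaw '[20,20]' --delta_pos '[[-0.004,-0.02,0],[-0.008,-0.04,0]]' --angular '[[0,0,0],[0,0,0]]'

```text
time_s: 12.08
position: [0.6191, 0.0596, 0.0249]
tool_rot: [-0.001, 0.777, 0.629, 0.002]
ft_force: [1.6, 10.8, 4.7]
grip_width: 0.03
```

Call:
servo_tool --jaw '[20,20]' --delta_pos '[[-0.004,-0.02,0],[-0.008,-0.04,0]]' --angular '[[0,0,0],[0,0,0]]'

```text
time_s: 12.25
position: [0.6189, 0.0586, 0.0249]
tool_rot: [-0.001, 0.777, 0.629, 0.002]
ft_force: [1.9, 10.3, 5.1]
grip_width: 0.03
```

Call:
servo_tool --jaw '[20,20]' --delta_pos '[[-0.004,-0.02,0],[-0.008,-0.04,0]]' --angular '[[0,0,0],[0,0,0]]'

```text
time_s: 12.42
position: [0.6186, 0.0576, 0.0249]
tool_rot: [-0.001, 0.777, 0.63, 0.002]
ft_force: [2.3, 9.6, 4.0]
grip_width: 0.03
```

Call:
servo_tool --jaw '[20,20]' --delta_pos '[[-0.004,-0.02,0],[-0.008,-0.04,0]]' --angular '[[0,0,0],[0,0,0]]'

```text
time_s: 12.58
position: [0.6185, 0.0566, 0.0249]
tool_rot: [-0.001, 0.777, 0.63, 0.002]
ft_force: [2.1, 11.1, 4.0]
grip_width: 0.0297
```

Call:
servo_tool --jaw '[20,20]' --delta_pos '[[-0.004,-0.02,0],[-0.008,-0.04,0]]' --angular '[[0,0,0],[0,0,0]]'

```text
time_s: 12.75
position: [0.6183, 0.0556, 0.0249]
tool_rot: [-0.001, 0.777, 0.63, 0.002]
ft_force: [2.5, 10.1, 3.4]
grip_width: 0.0297
```

Call:
servo_tool --jaw '[20,20]' --delta_pos '[[-0.004,-0.02,0],[-0.008,-0.04,0]]' --angular '[[0,0,0],[0,0,0]]'

```text
time_s: 12.92
position: [0.618, 0.0546, 0.0249]
tool_rot: [-0.001, 0.777, 0.63, 0.002]
ft_force: [2.9, 10.4, 3.5]
grip_width: 0.0302
```

Call:
servo_tool --jaw '[20,20]' --delta_pos '[[-0.004,-0.02,0],[-0.008,-0.04,0]]' --angular '[[0,0,0],[0,0,0]]'

```text
time_s: 13.08
position: [0.6179, 0.0536, 0.0249]
tool_rot: [-0.001, 0.777, 0.63, 0.002]
ft_force: [2.4, 10.6, 4.7]
grip_width: 0.0296
```

Call:
servo_tool --jaw '[20,20]' --delta_pos '[[-0.004,-0.02,0],[-0.008,-0.04,0]]' --angular '[[0,0,0],[0,0,0]]'

```text
time_s: 13.25
position: [0.6176, 0.0526, 0.0249]
tool_rot: [-0.001, 0.777, 0.63, 0.002]
ft_force: [1.6, 10.7, 4.3]
grip_width: 0.0298
```

Call:
servo_tool --jaw '[20,20]' --delta_pos '[[-0.004,-0.02,0],[-0.008,-0.04,0]]' --angular '[[0,0,0],[0,0,0]]'

```text
time_s: 13.42
position: [0.6175, 0.0517, 0.0249]
tool_rot: [-0.001, 0.777, 0.629, 0.002]
ft_force: [2.7, 10.9, 4.0]
grip_width: 0.0298
```

Call:
servo_tool --jaw '[20,20]' --delta_pos '[[-0.004,-0.02,0],[-0.008,-0.04,0]]' --angular '[[0,0,0],[0,0,0]]'

```text
time_s: 13.58
position: [0.6174, 0.051, 0.025]
tool_rot: [-0.001, 0.777, 0.629, 0.003]
ft_force: [2.2, 11.7, 4.9]
grip_width: 0.0301
```

Call:
servo_tool --jaw '[20,20]' --delta_pos '[[0,0,0],[0,0,0]]' --angular '[[0,0,0],[0,0,0]]'

```text
time_s: 13.75
position: [0.6173, 0.0509, 0.0249]
tool_rot: [-0.001, 0.777, 0.629, 0.003]
ft_force: [3.2, 12.0, 4.7]
grip_width: 0.0297
```

Call:
servo_tool --jaw '[20,20]' --delta_pos '[[-0.002,-0.01,0],[-0.004,-0.02,0]]' --angular '[[0,0,0],[0,0,0]]'

```text
time_s: 13.92
position: [0.6173, 0.0508, 0.025]
tool_rot: [-0.001, 0.777, 0.629, 0.003]
ft_force: [1.9, 14.1, 5.0]
grip_width: 0.0302
```

Call:
servo_tool --jaw '[20,20]' --delta_pos '[[-0.002,-0.01,0],[-0.004,-0.02,0]]' --angular '[[0,0,0],[0,0,0]]'

```text
time_s: 14.08
position: [0.6172, 0.0504, 0.025]
tool_rot: [-0.001, 0.777, 0.629, 0.003]
ft_force: [2.6, 13.4, 3.6]
grip_width: 0.03
```

Call:
servo_tool --jaw '[20,20]' --delta_pos '[[-0.002,-0.01,0],[-0.004,-0.02,0]]' --angular '[[0,0,0],[0,0,0]]'

```text
time_s: 14.25
position: [0.6172, 0.0501, 0.025]
tool_rot: [-0.002, 0.777, 0.629, 0.003]
ft_force: [2.7, 13.9, 4.4]
grip_width: 0.0302
```

```bash
python3 - <<'E'
from h import *
F=[]
for i in range(8):
    s=cap('scene');o=env.get_obs();F.append(np.r_[o['ft_force'],o['position']])
F=np.array(F);print(F.mean(0).round(4), F[:,:3]@[.204,.979,0])
t=cap('top');p=cap('wrist')
a=cv2.resize(t['pixels'][170:260,290:430],None,fx=4,fy=4,interpolation=2)
b=cv2.resize(s['pixels'][250:350,230:370],None,fx=4,fy=4,interpolation=2)
cv2.imwrite('pics/c4.png',cv2.cvtColor(np.vstack([a,b[:240]]),cv2.COLOR_RGB2BGR))
E
```

```text
[ 3.2793 13.9029  4.3328  0.6172  0.0501  0.025 ] [14.86949759 13.71887209 14.57761256 14.14968568 14.06440941 14.69547232
 13.98716553 14.17695061]
```

View pics/c4.png

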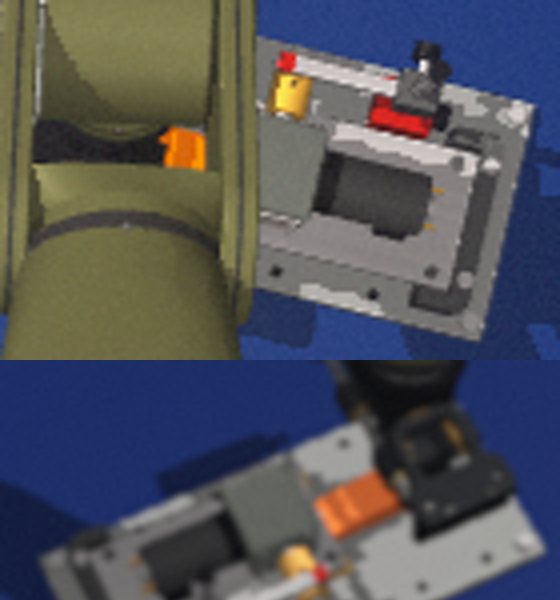

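Push rose from a steady 10.8 N to 14.2 N, which I estimate as about 3 N on the finger. The crop shows the hub under the finger near (290,85) and the wedge seated. I'll unload the push gently, then release.

Call:
servo_tool --jaw '[20,20,20,20,20]' --delta_pos '[[0.006,0.03,0],[0.012,0.06,0],[0.018,0.09,0],[0.024,0.12,0.01],[0.028,0.14,0.02]]' --angular '[[0,0,0],[0,0,0],[0,0,0],[0,0,0],[0,0,0]]'

```text
time_s: 15.17
position: [0.6171, 0.0502, 0.0246]
tool_rot: [0.0, 0.777, 0.63, 0.001]
ft_force: [3.4, 1.4, 0.9]
grip_width: 0.0294
```

Call:
servo_tool --jaw '[20,20]' --delta_pos '[[0,0,0],[0,0,0]]' --angular '[[0,0,0],[0,0,0]]'

```text
time_s: 15.33
position: [0.6171, 0.0502, 0.0246]
tool_rot: [-0.0, 0.777, 0.63, 0.001]
ft_force: [4.4, 4.2, 1.5]
grip_width: 0.0296
```

Wedge stayed put and settled flat (z 0.0246), though it was pitched slightly while I pushed, so the settled finger force is probably about 1 to 2 N. I'll press again with more down-force to keep it flat and check the push in that state.

Call:
servo_tool --jaw '[20,20,20,20,20]' --delta_pos '[[0,0,-0.03],[0,0,-0.07],[-0.008,-0.04,-0.07],[-0.016,-0.08,-0.07],[-0.024,-0.12,-0.07]]' --angular '[[0,0,0],[0,0,0],[0,0,0],[0,0,0],[0,0,0]]'

```text
time_s: 15.75
position: [0.6172, 0.0497, 0.0245]
tool_rot: [-0.001, 0.777, 0.629, 0.003]
ft_force: [2.6, 14.9, 7.5]
grip_width: 0.03
```

Call:
servo_tool --jaw '[20,20]' --delta_pos '[[-0.002,-0.01,0],[-0.004,-0.02,0]]' --angular '[[0,0,0],[0,0,0]]'

```text
time_s: 15.92
position: [0.6172, 0.0496, 0.0246]
tool_rot: [-0.002, 0.777, 0.629, 0.003]
ft_force: [2.3, 15.2, 7.0]
grip_width: 0.0297
```

Call:
servo_tool --jaw '[20,20]' --delta_pos '[[-0.002,-0.01,0],[-0.004,-0.02,0]]' --angular '[[0,0,0],[0,0,0]]'

```text
time_s: 16.08
position: [0.6172, 0.0494, 0.0245]
tool_rot: [-0.002, 0.777, 0.629, 0.003]
ft_force: [2.1, 14.7, 6.9]
grip_width: 0.0298
```

Now at 15.2 N push with 7 N down-press. Corrected for the extra plate friction, that gives about 2.4 N on the finger with the wedge near flat. Unloading and releasing.

Call:
servo_tool --jaw '[20,20,20,20,20]' --delta_pos '[[0.006,0.03,0],[0.012,0.06,0.02],[0.018,0.09,0.04],[0.024,0.12,0.05],[0.029,0.145,0.06]]' --angular '[[0,0,0],[0,0,0],[0,0,0],[0,0,0],[0,0,0]]'

```text
time_s: 16.5
position: [0.6171, 0.0494, 0.0245]
tool_rot: [0.0, 0.777, 0.629, 0.001]
ft_force: [4.0, 0.4, 1.1]
grip_width: 0.0299
```

Call:
servo_tool --jaw '[32,34,40,50,60]' --delta_pos '[[0,0,0],[0,0,0],[0,0,0],[0,0,0],[0,0,0]]' --angular '[[0,0,0],[0,0,0],[0,0,0],[0,0,0],[0,0,0]]'

```text
time_s: 16.92
position: [0.6157, 0.0491, 0.0236]
tool_rot: [-0.001, 0.777, 0.63, -0.001]
ft_force: [0.5, -0.2, -0.3]
grip_width: 0.0478
```

Call:
servo_tool --jaw '[60,60,60,60,60]' --delta_pos '[[0,0,0],[0,0,0.4],[0,0,1.2],[0,0,2.4],[0,0,3.6]]' --angular '[[0,0,0],[0,0,0],[0,0,0],[0,0,0],[0,0,0]]'

```text
time_s: 17.33
position: [0.6157, 0.0494, 0.115]
tool_rot: [-0.001, 0.777, 0.63, -0.001]
ft_force: [0.6, -0.2, 0.4]
grip_width: 0.0601
```

Call:
servo_tool --jaw '[60,60,60,60,60]' --delta_pos '[[-1,1,1],[-2,2,2],[-3,3,2],[-4,4,2],[-5,5,2]]' --angular '[[0,0,0],[0,0,0],[0,0,0],[0,0,0],[0,0,0]]'

```text
time_s: 17.75
position: [0.4909, 0.1754, 0.1663]
tool_rot: [0.001, 0.777, 0.629, 0.001]
ft_force: [0.2, 0.5, 0.6]
grip_width: 0.0601
```

```bash
python3 - <<'E'
from h import *
s=cap('scene');t=cap('top');print(env.get_obs()['time_s'])
a=cv2.resize(t['pixels'][160:260,275:430],None,fx=4,fy=4,interpolation=2)
b=cv2.resize(s['pixels'][250:300,230:385],None,fx=4,fy=4,interpolation=2)
cv2.imwrite('pics/c5.png',cv2.cvtColor(np.vstack([a,b[:200]]),cv2.COLOR_RGB2BGR))
E
```

```text
17.85
```

View pics/c5.png

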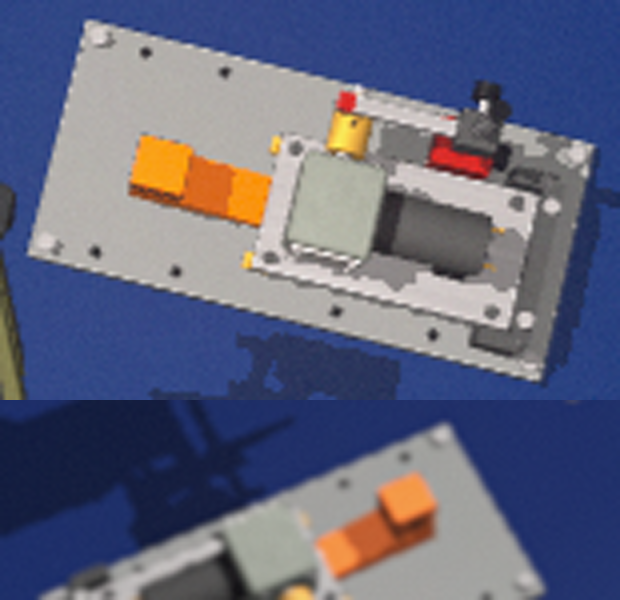

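The wedge is released and stands straight, its grip at about (160,168), between the packers at (275,145) and (248,260). The motor is in its seat and the arm is clear. Handing in.

```bash
python3 -c "
from h import *
print(workorder.sign_off(),env.get_obs()['time_s'])"
```

```text
the job is handed in; nothing more can be done
the job is handed in; nothing more can be done
```

The orange wedge is under the middle of the motor's nose, released and standing straight, and I handed the job in at about 18 s. I believe the hub is lightly touching the gauge finger, but I could only judge that by feel.

- **Touch:** The push held at about 10.8 N while the nose rose. It began to climb after about 27 mm of lifting travel, when I estimate the hub had risen about 3.5 mm.
- **Finger force:** I stopped at about 15 N push with a firmer down-press. Allowing for the extra plate friction, that is about 2.4 N on the finger. The real figure could be 1 N or so either way, because the wedge pitched slightly while pushed and settled flat when unloaded. The force after release could not be measured, and the cameras are too coarse to show the hub-to-finger contact.
- **After unloading and release:** The wedge did not slip back when I took the push off. The last picture shows it between the packers, with the motor in its seat and the arm clear.
- **Disagreement:** The wrist and top cameras differed by about 4 mm on the wedge's sideways position. I split the difference, which should leave it within about 2 mm of the middle line, where 20 mm is allowed.
- **Bystanders:** I carried the wedge over them and felt no contact. I did not re-measure their positions at the end.

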